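# Portion cocoa blocks into a mug

## Robot

A 6-joint arm with a two-finger parallel gripper is mounted at the origin on the work surface. World frame = base frame: x ahead of the robot, y to its left, z up, the work surface at z = 0. Lengths are in m, angles in rad, forces in N, time in s.
With the tool pointing down it reaches from about 0.25 to 0.8 m from the base axis. Payload 8.5 kg.
Tool frame: the origin (TCP) lies midway between the tips of the shut fingers; the grasp point (between the pads) lies 19 mm behind it; z points along the fingers, y is the line along which they close (so a half turn about z gives the same grasp; the last joint's range is limited). The gripper opens to 85 mm and grips with 20 to 120 N. Pads are 22 mm wide; open, the fingers measure 114 mm over their backs; the gripper's body (76 mm by 85 mm) begins 54 mm behind the grasp point. The pads swing forward as they close: fully open they stand 13 mm farther back than shut.
Start: joints at [1.199, 0.238, -0.013, 1.319, 0, 1.571], TCP at [0.191, 0.489, 0.231] pointing down, gripper open.
Joint ranges: [-2.66, 2.66], [-1.03, 1.9], [-1.14, 1.46], [-1.82, 2.27], [-1.45, 1.34], [-3.14, 3.14]. Speed limits (rad/s): [2.22, 2.22, 2.79, 3.14, 3.14, 3.14].

## Interface

Orientations are given as a unit quaternion [w, x, y, z].
In Python, from plant import status, imaging, env gives the robot as it stands. The module is installed in compiled form; this text tells all that it offers.
- The arm moves only by the tool move_arm, never from a script. Its argument "motion" is a list of rows, each a list of 3 entries, a list of its own where there are three numbers: the turn, a rotation vector about the world's x, y, z in rad, then the shift along the world's x, y, z in mm, then the finger opening in mm, from 0 to 85.4. A call has 1 to 20 rows; each row is the pose to reach, as a shift and turn from the pose commanded when the call began; what a row does not reach only later rows make up. A row lasts 1/12 s, in which the tool goes at most 41.7 mm and 7.16 degrees, less where a joint would pass 70% of its speed; a pose out of reach is approached as far as the arm can. A call with a gripper value outside its range is refused whole. The fingers move at their own pace and stop on an object; "force" is the grip in N (left out, the last holds). Time passes only in rows, so rows that repeat a pose let the fingers close. It gives the time, the measured TCP pose, the force, the opening and the grip force at its end, in the units of the state.
- status.get_state(): the state, without advancing time (a new reading comes with each control period).
- imaging.grab_frame(name): name is "scene" or "top"; returns the picture (420x560x3 uint8, red, green, blue); there is no depth.
- imaging.camera_info(name): a dict with "K" (3x3 intrinsics, pixels), "camera_from_world" (4x4, takes a point from world to camera coordinates). Camera axes: x right, y up, looking along -z (the intrinsics and any distortion apply to the point x, -y, -z); pixel columns grow to the right and rows downward; lengths in m; the calibration is good to about 2 mm. A picture is of the moment at which its call begins. camera_info takes no time and is no camera call.
- env.job_done(): hands the job in; it is judged then, once.
The state is a dict: "t": time; "qpos": joint angles; "qvel": joint speeds; "effort": joint torques, N m; "tool_pos": TCP position; "ee_rot": TCP orientation; "contact_force": force on the tool from outside, world axes, zero at the start; "wrist_torque": the same for the moment, N m; "gripper_width": finger opening in m; "finger_force": force on a finger pad.
Only numpy, scipy, OpenCV 4.12 (cv2) and the standard library are available. Lean on these libraries where they do the work, as an engineer would, in place of code of your own. Each camera call takes 0.05 s, during which the arm holds its last target. There are 200 camera calls.

## Task

Stand the mug by itself under the open end of the cocoa dispenser, then crank the handwheel clockwise, past the green mark and once more round, until its yellow pointer comes to the green mark a second time and exactly two blocks have dropped into the mug. Let go of the wheel and leave it there, then stand the mug with its two blocks upright in the middle of the cork coaster and let go. Do not touch the cocoa blocks with the gripper, and do not disturb the other things.

Things in the scene. Friction and masses are not known exactly. Their poses are not given: they have to be found in the camera images.
- dispenser: Red cocoa dispenser, fixed, within x -140..55, y -95..70 mm, 150 high. Origin at counter level under its trough; x axis points away from its slanted panel (panel looks to -x). The open steel trough (floor z 120, underside 112) runs along y to its open end at y = -95; its last 50 mm overhangs free. The wheel drives a brass pusher that moves the blocks to -y off the open end, to drop straight down.
- outlet (a point): Point on the counter (z = 0) under where blocks come down, 14 mm beyond the open end of the trough, (0, -109, 0) mm in the dispenser's frame; axes are the dispenser's.
- wheel_center (a point): Centre of the handwheel: round, 60 mm across, 16 thick, yellow pointer line; 34 mm out from the white panel, at (-111, 5, 97) mm in the dispenser's frame. This frame does not turn with the wheel: z is the wheel's axis out of the panel (38 degrees from vertical, leaning to the dispenser's -x), y is the dispenser's y, x points up the panel.
- wheel (a joint): Wheel angle, rad, grows clockwise as seen facing the panel (negative about wheel_center's z). At 0 the pointer is straight up the panel at the black tick. The broad green mark, 41 degrees clockwise from there, is passed at 0.72 and reached again at 7.0, the setting for two blocks. Stops at 0 and 9.0. Starts at 0 to 0.5. Turns with about 0.15 N m, stays where left. Blocks drop at about 2.9, 5.7 and 8.5 rad.
- mug: White mug, loose, 0.2 kg, 80 mm across, 85 high, wall 4 mm, floor 6 mm; origin at the centre of its underside, z up. Its handle stands out to its own -y, from 38 to 79 mm from the axis.
- mug_center (a point): Centre of the mug, half-way up, 42.5 mm above its underside; axes are the mug's.
- mug_handle (a point): Middle of the top bar of the mug's handle, (0, -59, 68) mm in the mug's frame; the bar is 10 mm thick (along the mug's x), 12 mm high and runs along the mug's y from the wall at 40 mm to 79 mm; an open loop is below it.
- board: Wooden serving board, fixed, 240 x 220 x 12 mm; origin at the centre of its underside.
- coaster: Round cork coaster, fixed on the board, 104 mm across, 5 mm thick, its top 17 mm above the counter; origin at the centre of its underside.
- block1_center (a point): Centre of a brown cocoa block, 24 x 26 x 20 mm (26 along the trough), 18 g, standing number 1 in the row from the trough's open end.
- block2_center (a point): Centre of a brown cocoa block, 24 x 26 x 20 mm (26 along the trough), 18 g, standing number 2 in the row from the trough's open end.
- block3_center (a point): Centre of a brown cocoa block, 24 x 26 x 20 mm (26 along the trough), 18 g, standing number 3 in the row from the trough's open end.
- block4_center (a point): Centre of a brown cocoa block, 24 x 26 x 20 mm (26 along the trough), 18 g, standing number 4 in the row from the trough's open end.
- sugar_jar: Amber glass jar with steel lid, 52 mm across, 75 high, on the board. Loose bystander; origin at its underside (its middle line where it lies).
- spoon: Steel spoon 150 mm long lying on the board. Loose bystander; origin at its underside (its middle line where it lies).
- pepper_mill: Dark wooden pepper mill 52 mm across, 150 high. Loose bystander; origin at its underside (its middle line where it lies).
- cocoa_tin: Tin with green label, 70 mm across, 110 high. Loose bystander; origin at its underside (its middle line where it lies).
- bowl: Blue bowl 120 mm across, 50 high. Loose bystander; origin at its underside (its middle line where it lies).
- tumbler: Green glass, 66 mm across, 100 high. Loose bystander; origin at its underside (its middle line where it lies).
- spatula: Spatula 240 mm long lying on the counter. Loose bystander; origin at its underside (its middle line where it lies).

How it is judged:
By the outcome, as a careful person would: the job done as asked, in the order asked, and still so for the second after the job is handed in, with the robot touching nothing.
It also fails if it takes over 72 s, if anything falls off the work surface, if the arm or the gripper's body presses on something with over 40 N, if the wrist force passes 120 N, or if a joint passes its speed limit or range.

## Working session

There is one attempt and no reset: what is moved stays moved. The work goes in short steps, Python scripts to look and compute and a tool call to move; the robot and the scene stay as the last step left them, time stands still between calls to the robot, and variables do not carry over. Pictures are saved under pics/ and viewed, at most 10 in all, crops included, and the job is handed in when it is done.

Besides the shell and the picture viewer there is one more tool, called after ">>>" as name(argument=value, ...), one argument or row to a line, values as JSON. move_arm: Moves the arm, as the interface text tells. Its arguments: {"type":"object","properties":{"motion":{"type":"array","items":{"type":"array"}},"force":{"type":"number"}},"required":["motion"]}

```bash
mkdir -p pics; python3 - <<'E'
from plant import status, imaging
import cv2
for n in("scene","top"):
    f=imaging.grab_frame(n); cv2.imwrite(f"pics/{n}0.png",f[:,:,::-1])
    c=imaging.camera_info(n); print(n,{k:(v.round(4).tolist() if hasattr(v,'round') else v) for k,v in c.items()})
print(status.get_state())
E
```

```text
scene {'K': [[400.1659, 0.0, 268.628], [0.0, 400.1659, 201.3925], [0.0, 0.0, 1.0]], 'camera_from_world': [[0.5019, 0.8647, 0.0203, -0.2568], [-0.6028, 0.3329, 0.7251, 0.258], [0.6202, -0.3762, 0.6883, -1.4253], [0.0, 0.0, 0.0, 1.0]]}
top {'K': [[495.8922, 0.0, 282.907], [0.0, 495.8922, 215.0913], [0.0, 0.0, 1.0]], 'camera_from_world': [[-0.0194, -0.9998, -0.0029, -0.0103], [0.9767, -0.0195, 0.2136, -0.5178], [-0.2136, 0.0013, 0.9769, -1.1197], [0.0, 0.0, 0.0, 1.0]]}
{'t': 0.1, 'qpos': array([ 1.19901119e+00,  2.38707643e-01, -1.41330945e-02,  1.31921468e+00,
        2.37401510e-05,  1.57081968e+00]), 'qvel': array([ 0.00158432, -0.00203256,  0.00301949, -0.00145128, -0.00044962,
       -0.00091794]), 'effort': array([ 2.79926098e-04, -5.39720714e+01,  3.46998525e+01,  1.34075509e-02,
        3.90270770e-06,  1.82782821e-05]), 'tool_pos': array([0.19058328, 0.48879756, 0.23076316]), 'ee_rot': array([-1.28013193e-04,  1.84835245e-01,  9.82769320e-01, -6.16506209e-04]), 'contact_force': array([-0.13051649, -0.38845727,  0.26472261]), 'wrist_torque': array([-0.04071278, -0.0405047 , -0.01570197]), 'finger_force': 0.0, 'gripper_width': 0.08577321289899816}
```

View pics/scene0.png

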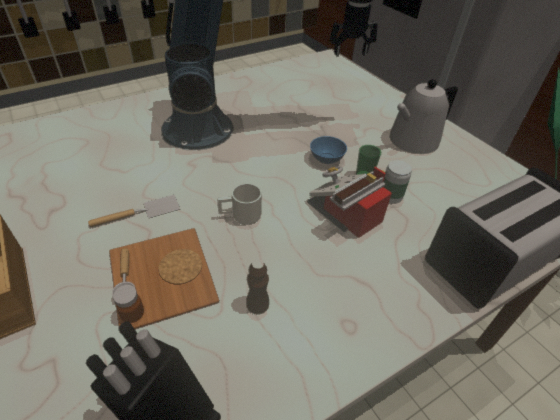

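View pics/top0.png

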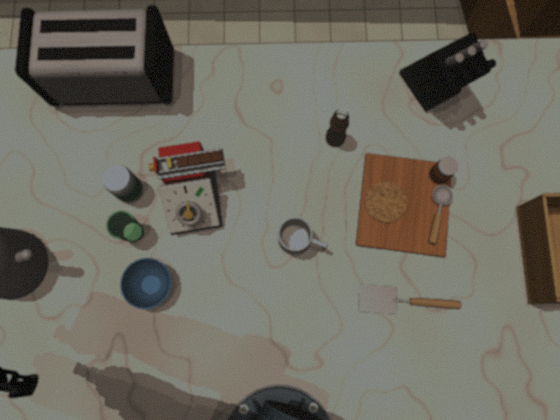

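The scene view shows the mug at about (246,205), the dispenser at (358,200) and the coaster at (180,267). The top view shows the mug at (296,236) with its handle toward (322,246), the trough's open end near (224,158), the wheel near (188,212) and the coaster at (386,202).

```bash
cat > h.py <<'E'
import numpy as np, cv2
from plant import status, imaging
def ray(n,px):
    c=imaging.camera_info(n);K=np.array(c["K"]);T=np.array(c["camera_from_world"])
    d=np.linalg.inv(K)@[px[0],px[1],1]; d=d*[1,-1,-1]
    R=T[:3,:3]; return -R.T@T[:3,3], R.T@d
def onz(n,px,z):
    o,d=ray(n,px); return o+d*(z-o[2])/d[2]
def proj(n,p):
    c=imaging.camera_info(n);K=np.array(c["K"]);T=np.array(c["camera_from_world"])
    q=T[:3,:3]@p+T[:3,3]; q=K@(q*[1,-1,-1]); return q[:2]/q[2]
def tri(a,b):
    (o1,d1),(o2,d2)=ray("scene",a),ray("top",b)
    s=np.linalg.lstsq(np.c_[d1,-d2],o2-o1,rcond=None)[0]
    return (o1+s[0]*d1+o2+s[1]*d2)/2, np.linalg.norm(o1+s[0]*d1-o2-s[1]*d2)
def crop(n,x,y,w,h,k,out,f=None):
    f=imaging.grab_frame(n) if f is None else f
    cv2.imwrite(out,cv2.resize(f[y:y+h,x:x+w,::-1],None,fx=k,fy=k,interpolation=cv2.INTER_CUBIC)); return f
E
python3 - <<'E'
import cv2,numpy as np
a=cv2.imread("pics/top0.png")[140:260,140:335]; b=cv2.imread("pics/scene0.png")[155:240,210:405]
a=cv2.resize(a,None,fx=4,fy=4,interpolation=2)[:,:780]; 
cv2.imwrite("pics/c1.png",a)
E
```

```text
(no output)
```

View pics/c1.png

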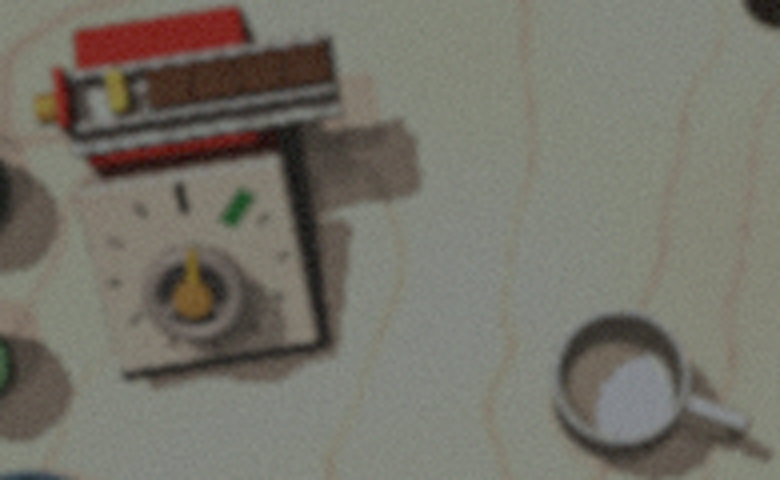

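The crop, mapped to top-view pixels, shows the mug rim centred at about (295.5,235.5), with its handle running to (326,245). The trough's end is at about (224,157), and the wheel hub is at about (188,213). The pointer is near the black tick, and the green mark is at (199,192).

```bash
python3 - <<'E'
from h import *
P=lambda x,y:(x/4+140,y/4+140)
np.set_printoptions(precision=4,suppress=True)
t=cv2.imread("pics/top0.png");hsv=cv2.cvtColor(t,cv2.COLOR_BGR2HSV)
# brown block strip
sub=lambda m,x,y,w,h:(np.where((np.arange(m.shape[0])[:,None]>=y)&(np.arange(m.shape[0])[:,None]<y+h)&(np.arange(m.shape[1])>=x)&(np.arange(m.shape[1])<x+w),m,0)).astype(np.uint8)
br=sub(cv2.inRange(hsv,(0,60,30),(20,170,130)),176,145,55,25)
r=cv2.minAreaRect(max(cv2.findContours(br,0,1)[0],key=cv2.contourArea));print("blocks",r)
b=cv2.boxPoints(r);print(np.array([onz("top",p,.14) for p in b]))
m=onz("top",P(622,382),.085);print("mug",m)
he=onz("top",P(745,421),.074);print("handle end",he,np.linalg.norm((he-m)[:2]),"dir",np.arctan2(*(he-m)[1::-1]))
print("trough end mid z.14",onz("top",P(335,70),.14))
print("wheel hub",onz("top",P(193,295),.105),onz("top",P(193,293),.097))
print("tick,green",onz("top",P(182,197),.1),onz("top",P(237,208),.1))
print("panel bottom corners",onz("top",P(125,377),.04),onz("top",P(325,345),.04))
c=[onz("top",p,.017) for p in [(365,202),(408,202),(386,182),(386,222)]]
cor=cv2.inRange(hsv,(0,0,0),(255,255,255))
print("coaster",np.mean(c,0),c)
for z,p in((.085,m),(.017,np.mean(c,0)),(.11,onz("top",P(193,295),.105))): print(proj("scene",p))
E
```

```text
blocks ((198.8658447265625, 158.66148376464844), (9.400436401367188, 46.844181060791016), 80.90972137451172)
[[0.6364 0.2204 0.14  ]
 [0.6519 0.1162 0.14  ]
 [0.6298 0.1127 0.14  ]
 [0.6144 0.2165 0.14  ]]
mug [ 0.4627 -0.0484  0.085 ]
handle end [ 0.4405 -0.1189  0.074 ] 0.07392665194158941 dir -1.8764207312551093
trough end mid z.14 [0.6347 0.1104 0.14  ]
wheel hub [0.5142 0.1945 0.105 ] [0.5172 0.1961 0.097 ]
tick,green [0.5734 0.2031 0.1   ] [0.5662 0.1712 0.1   ]
panel bottom corners [0.4795 0.2466 0.04  ] [0.4966 0.1275 0.04  ]
coaster [ 0.5542 -0.2758  0.017 ] [array([ 0.555 , -0.2235,  0.017 ]), array([ 0.5529, -0.3293,  0.017 ]), array([ 0.6051, -0.2784,  0.017 ]), array([ 0.5037, -0.272 ,  0.017 ])]
[244.2622 192.1288]
[178.8462 265.8131]
[330.6486 169.2604]
```

```bash
python3 - <<'E'
import cv2
s=cv2.imread("pics/scene0.png")
a=cv2.resize(s[155:245,205:405],None,fx=3.9,fy=3.9,interpolation=2)
t=cv2.imread("pics/top0.png")
b=cv2.resize(s[225:310,100:260],None,fx=2.3,fy=2.3,interpolation=2)
d=cv2.resize(t[145:262,345:465],None,fx=2,fy=1.67,interpolation=2)
import numpy as np
o=np.zeros((560,780,3),np.uint8);o[:351]=a[:351,:780];o[355:355+b.shape[0],:b.shape[1]]=b;o[355:355+d.shape[0],400:400+d.shape[1]]=d
print(a.shape,b.shape,d.shape);cv2.imwrite("pics/c2.png",o)
E
```

```text
(351, 780, 3) (195, 368, 3) (195, 240, 3)
```

View pics/c2.png

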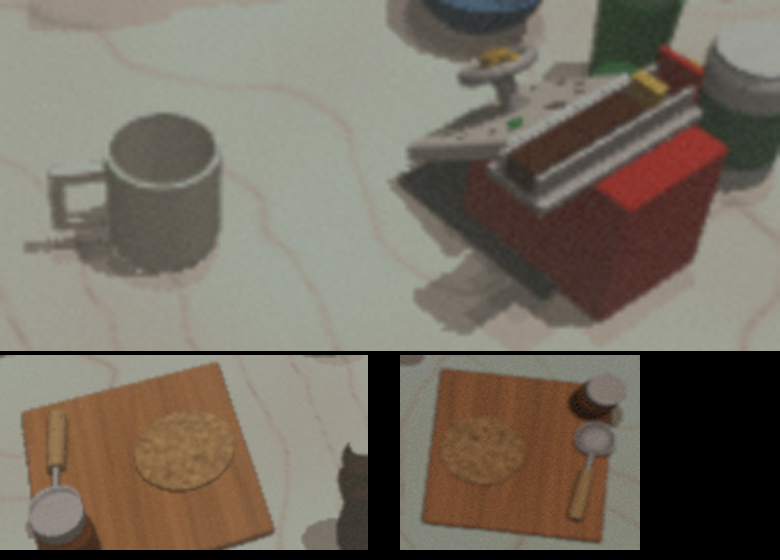

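>>> move_arm(
  motion=[
    [[0,0,-1.504],[254,-593,-60],50],
    [[0,0,-1.504],[254,-593,-60],50],
    [[0,0,-1.504],[254,-593,-60],50],
    [[0,0,-1.504],[254,-593,-60],50],
    [[0,0,-1.504],[254,-593,-60],50],
    [[0,0,-1.504],[254,-593,-60],50],
    [[0,0,-1.504],[254,-593,-60],50],
    [[0,0,-1.504],[254,-593,-60],50],
    [[0,0,-1.504],[254,-593,-60],50],
    [[0,0,-1.504],[254,-593,-60],50],
    [[0,0,-1.504],[254,-593,-60],50],
    [[0,0,-1.504],[254,-593,-60],50],
    [[0,0,-1.504],[254,-593,-60],50],
    [[0,0,-1.504],[254,-593,-60],50],
    [[0,0,-1.504],[254,-593,-60],50],
    [[0,0,-1.504],[254,-593,-60],50],
    [[0,0,-1.504],[254,-593,-60],50],
    [[0,0,-1.504],[254,-593,-60],50],
    [[0,0,-1.504],[254,-593,-60],50],
    [[0,0,-1.504],[254,-593,-60],50],
  ],
)

```text
t: 1.77
tool_pos: [0.4442, -0.103, 0.1713]
ee_rot: [-0.0, 0.806, 0.592, -0.0]
contact_force: [0.3, -0.2, 0.7]
gripper_width: 0.0501
finger_force: 0.0
```

```bash
python3 - <<'E'
from h import *
np.set_printoptions(precision=4,suppress=True)
s=status.get_state();print(s["t"],s["qpos"],s["tool_pos"],s["ee_rot"])
P=lambda x,y:(x/4+140,y/4+140); Q=lambda x,y:(x/3.9+205,y/3.9+155)
print("wheel",tri(Q(499,65),P(193,293)));print("mug",tri(Q(163,150),P(622,382)))
print("trough end top near",tri(Q(545,205),P(338,102)))
f=imaging.grab_frame("scene");crop("scene",190,130,120,110,5,"pics/s1.png",f)
E
```

```text
1.7667 [-0.228   0.1514 -0.283   1.137   0.0002  1.6468] [ 0.4442 -0.103   0.1713] [-0.0003  0.806   0.5919 -0.0001]
wheel (array([0.5182, 0.1979, 0.0974]), np.float64(0.004348047114757034))
mug (array([ 0.4649, -0.0456,  0.0803]), np.float64(0.006368908872601304))
trough end top near (array([0.6404, 0.1276, 0.093 ]), np.float64(0.031203207179555104))
```

View pics/s1.png

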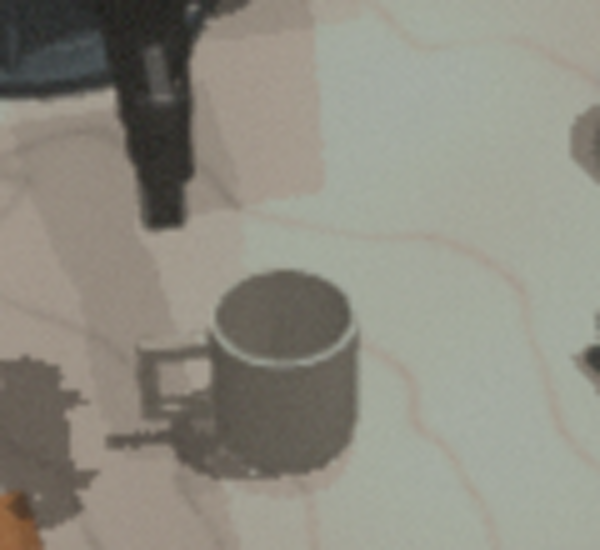

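The scene crop shows the gripper edge-on above the handle bar: fingers near (163,225), bar about (145–210,350). They are aligned to within a few mm.

>>> move_arm(
  motion=[
    [[0,0,0],[2,0,-40],50],
    [[0,0,0],[2,0,-75],50],
    [[0,0,0],[2,0,-100],50],
    [[0,0,0],[2,0,-115],50],
    [[0,0,0],[2,0,-122],50],
    [[0,0,0],[2,0,-122],50],
    [[0,0,0],[2,0,-122],5],
    [[0,0,0],[2,0,-122],5],
    [[0,0,0],[2,0,-122],5],
    [[0,0,0],[2,0,-122],5],
    [[0,0,0],[2,0,-122],5],
    [[0,0,0],[2,0,-122],5],
    [[0,0,0],[2,0,-122],5],
    [[0,0,0],[2,0,-122],5],
  ],
  force=80,
)

```text
t: 2.98
tool_pos: [0.4476, -0.104, 0.0504]
ee_rot: [0.001, 0.806, 0.591, 0.001]
contact_force: [0.8, 0.2, 6.6]
gripper_width: 0.0086
finger_force: 80.6
```

>>> move_arm(
  motion=[
    [[0,0,0],[0,0,6],5],
    [[0,0,0],[0,0,13],5],
    [[0,0,0.04],[15,0,13],5],
    [[0,0,0.11],[40,0,13],5],
    [[0,0,0.18],[70,5,13],5],
    [[0,0,0.26],[105,15,13],5],
    [[0,0,0.34],[140,30,13],5],
    [[0,0,0.4],[170,48,13],5],
    [[0,0,0.453],[192,68,13],5],
    [[0,0,0.453],[202,82,13],5],
    [[0,0,0.453],[204,90,13],5],
    [[0,0,0.453],[204,90,13],5],
    [[0,0,0.453],[204,90,13],5],
  ],
)

```text
t: 4.07
tool_pos: [0.6498, -0.014, 0.0623]
ee_rot: [-0.0, 0.653, 0.758, -0.001]
contact_force: [0.4, -0.4, -2.7]
gripper_width: 0.0084
finger_force: 79.3
```

```bash
python3 - <<'E'
from h import *
a=imaging.grab_frame("top");b=imaging.grab_frame("scene")
o=np.zeros((600,800,3),np.uint8)
o[:,:400]=cv2.resize(a[120:240,195:275],(400,600),interpolation=2)
o[:480,400:]=cv2.resize(b[150:270,250:350],(400,480),interpolation=2)
cv2.imwrite("pics/m1.png",o[:,:,::-1])
s=status.get_state();print(s["tool_pos"],s["contact_force"],s["gripper_width"],s["qpos"])
E
```

```text
[ 0.64973587 -0.01476299  0.06249648] [-1.01469258 -0.13910006 -3.03027893] 0.0082324993250084 [-2.25405765e-02  5.41717529e-01  1.53031303e-02  1.04517089e+00
 -3.75022819e-04  1.40105129e+00]
```

View pics/m1.png

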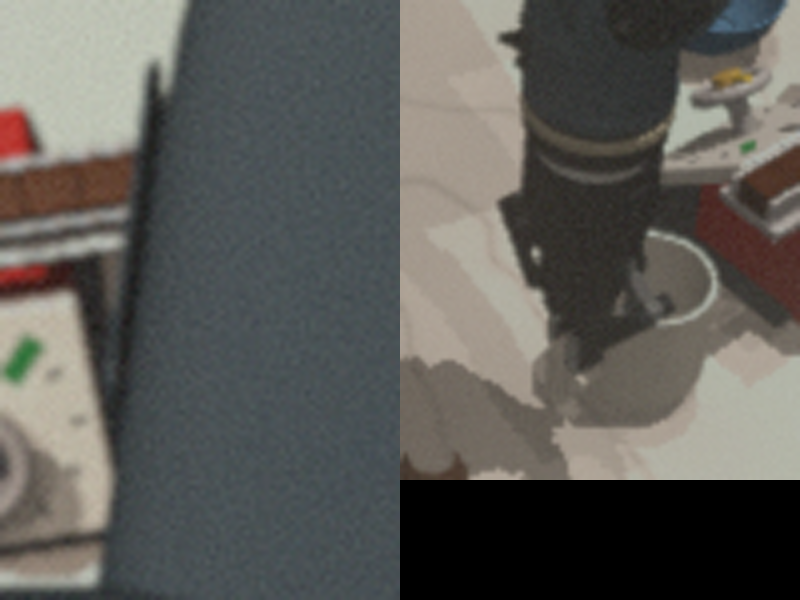

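The scene half shows the mug held by its handle but sagged, with its rim leaning away from the gripper (rim edge at (718,280), base near (640,425)). I'll set it flat, regrip harder and carry it low.

>>> move_arm(
  motion=[
    [[0,0,0],[0,0,-4],5],
    [[0,0,0],[0,0,-8],5],
    [[0,0,0],[0,0,-12],5],
    [[0,0,0],[0,0,-13],5],
    [[0,0,0],[0,0,-13],5],
    [[0,0,0],[0,0,-13],25],
    [[0,0,0],[0,0,-13],25],
    [[0,0,0],[0,0,-13],25],
    [[0,0,0],[0,0,-13],25],
    [[0,0,0],[0,0,-13],5],
    [[0,0,0],[0,0,-13],5],
    [[0,0,0],[0,0,-13],5],
    [[0,0,0],[0,0,-13],5],
    [[0,0,0],[0,0,-13],5],
    [[0,0,0],[0,0,-13],5],
  ],
  force=120,
)

```text
t: 5.42
tool_pos: [0.6508, -0.0139, 0.0493]
ee_rot: [0.0, 0.653, 0.757, 0.0]
contact_force: [-0.1, 0.3, 1.3]
gripper_width: 0.0078
finger_force: 117.3
```

>>> move_arm(
  motion=[
    [[0,0,0],[0,0,3],5],
    [[0,0,0],[0,0,6],5],
    [[0,0,0],[0,0,6],5],
    [[0,0,0],[0,0,6],5],
  ],
)

```text
t: 5.75
tool_pos: [0.6507, -0.0139, 0.0553]
ee_rot: [-0.0, 0.653, 0.757, -0.0]
contact_force: [-0.6, -0.2, -3.0]
gripper_width: 0.0077
finger_force: 117.2
```

```bash
python3 - <<'E'
from h import *
b=imaging.grab_frame("scene")
o=cv2.resize(b[180:270,270:350],(640,720),interpolation=2)[:600]
cv2.imwrite("pics/m2.png",o[:,:,::-1])
E
```

```text
(no output)
```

View pics/m2.png

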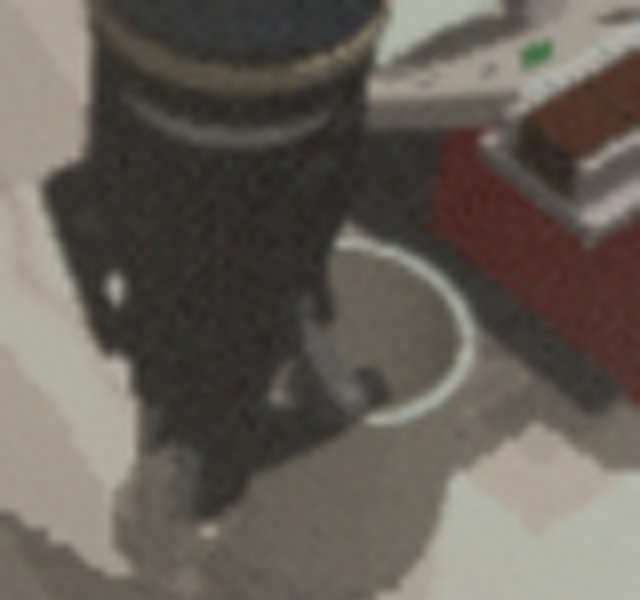

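```bash
python3 - <<'E'
from h import *
c=np.array([.6507-.147*.0595,-.0139+.989*.0595,.091]);th=np.linspace(0,6.28,60)
for z in(.091,.006):
    p=np.array([proj("scene",c*[1,1,0]+[.04*np.cos(t),.04*np.sin(t),z]) for t in th])
    print(z,((p.min(0)-[270,180])*8).round(),((p.max(0)-[270,180])*8).round())
E
```

```text
0.091 [205. 236.] [466. 425.]
0.006 [187. 417.] [434. 606.]
```

The rim prediction for an upright mug matches the picture (rows 238–425, right edge 470), so the mug is upright and what I took for tilt was perspective. I'll push it in under the trough, set it down and retreat.

>>> move_arm(
  motion=[
    [[0,0,0],[0,12,0],5],
    [[0,0,0],[0,28,0],5],
    [[0,0,0],[0,42,0],5],
    [[0,0,0],[0,51,0],5],
    [[0,0,0],[0,54,0],5],
    [[0,0,0],[0,54,-3],5],
    [[0,0,0],[0,54,-6],5],
    [[0,0,0],[0,54,-6],5],
    [[0,0,0],[0,54,-6],35],
    [[0,0,0],[0,54,-6],35],
    [[0,0,0],[0,54,-6],35],
    [[0,0,0],[0,54,-6],35],
    [[0,0,0],[0,54,-6],35],
    [[0,0,0],[0,54,15],35],
    [[0,0,0],[0,54,50],35],
    [[0,0,0],[-10,45,90],35],
    [[0,0,0],[-40,30,130],35],
    [[0,0,0],[-80,20,165],35],
    [[0,0,0],[-120,10,190],35],
    [[0,0,0],[-160,0,200],35],
  ],
)

```text
t: 7.47
tool_pos: [0.5167, -0.0076, 0.2465]
ee_rot: [0.001, 0.653, 0.757, 0.001]
contact_force: [0.5, -1.0, 0.4]
gripper_width: 0.0349
finger_force: 0.0
```

```bash
python3 - <<'E'
from h import *
from scipy.spatial.transform import Rotation as R
s=status.get_state();print(s["tool_pos"],s["ee_rot"],s["qpos"].round(3),s["contact_force"])
tz=np.array([.609,.0905,-.788])
til=R.from_rotvec([.0975,-.656,0])
W=np.array([.5175,.197,.097])
for d in(-60,22): print(d,((W+tz*d/1000-s["tool_pos"])*1000).round(1))
print("tilt+spin-1.4",(R.from_rotvec(-1.4*tz/np.linalg.norm(tz))*til).as_rotvec())
E
```

```text
[ 0.51665064 -0.00764087  0.24652055] [0.00120041 0.65289584 0.75744611 0.00098919] [-0.015  0.217 -0.003  1.348 -0.     1.408] [ 0.52448328 -1.03152559  0.37402977]
-60 [ -35.7  199.2 -102.2]
22 [  14.2  206.6 -166.9]
tilt+spin-1.4 [-0.37724867 -0.61182136  1.3447663 ]
```

>>> move_arm(
  motion=[
    [[0.0975,-0.656,0],[-50,60,0],85],
    [[0.0975,-0.656,0],[-50,60,0],85],
    [[0.0975,-0.656,0],[-50,100,0],85],
    [[0.0975,-0.656,0],[-50,140,-10],85],
    [[0.0975,-0.656,0],[-54,170,-40],85],
    [[0.0975,-0.656,0],[-54,196,-78],85],
    [[-0.377,-0.612,1.345],[-54,196,-78],85],
    [[-0.377,-0.612,1.345],[-54,196,-78],85],
    [[-0.377,-0.612,1.345],[-54,196,-78],85],
    [[-0.377,-0.612,1.345],[-54,196,-78],85],
    [[-0.377,-0.612,1.345],[-54,196,-78],85],
    [[-0.377,-0.612,1.345],[-54,196,-78],85],
    [[-0.377,-0.612,1.345],[-54,196,-78],85],
    [[-0.377,-0.612,1.345],[-54,196,-78],85],
    [[-0.377,-0.612,1.345],[-54,196,-78],85],
    [[-0.377,-0.612,1.345],[-54,196,-78],85],
    [[-0.377,-0.612,1.345],[-54,196,-78],85],
    [[-0.377,-0.612,1.345],[-54,196,-78],85],
    [[-0.377,-0.612,1.345],[-54,196,-78],85],
    [[-0.377,-0.612,1.345],[-54,196,-78],85],
  ],
)

```text
t: 9.13
tool_pos: [0.4628, 0.1886, 0.1664]
ee_rot: [0.321, 0.013, 0.945, 0.052]
contact_force: [0.4, 0.6, -0.7]
gripper_width: 0.0851
finger_force: 0.0
```

```bash
python3 - <<'E'
from h import *
from scipy.spatial.transform import Rotation as R
s=status.get_state();print(s["tool_pos"],s["qpos"].round(3))
q=R.from_quat(s["ee_rot"],scalar_first=True);print(q.as_matrix().round(3))
tz=np.array([.609,.0905,-.788]);W=np.array([.5175,.197,.097])
for d in(-90,22): print(d,((W+tz*d/1000-s["tool_pos"])*1000).round(1))
z=q.as_matrix()[:,2];print("fix",np.cross(z,tz))
E
```

```text
[0.46278245 0.18864763 0.16640253] [ 0.528 -0.135 -0.853  0.225 -0.23   0.479]
[[-0.793 -0.01   0.609]
 [ 0.057  0.994  0.091]
 [-0.606  0.107 -0.788]]
-90 [-0.1  0.2  1.5]
22 [ 68.1  10.3 -86.7]
fix [-1.34449309e-04  1.19651480e-04 -9.01664594e-05]
```

>>> move_arm(
  motion=[
    [[-1.34,-0.199,1.734],[0,0,0],85],
    [[-1.34,-0.199,1.734],[0,0,0],85],
    [[-1.34,-0.199,1.734],[0,0,0],85],
    [[-1.34,-0.199,1.734],[0,0,0],85],
    [[-1.34,-0.199,1.734],[0,0,0],85],
    [[-1.34,-0.199,1.734],[0,0,0],85],
    [[-1.34,-0.199,1.734],[0,0,0],85],
    [[-1.34,-0.199,1.734],[0,0,0],85],
    [[-1.34,-0.199,1.734],[0,0,0],85],
    [[-1.34,-0.199,1.734],[0,0,0],85],
    [[-1.34,-0.199,1.734],[0,0,0],85],
    [[-1.34,-0.199,1.734],[0,0,0],85],
    [[-1.34,-0.199,1.734],[0,0,0],85],
    [[-1.34,-0.199,1.734],[0,0,0],85],
    [[-1.34,-0.199,1.734],[0,0,0],85],
    [[-1.34,-0.199,1.734],[0,0,0],85],
    [[-1.34,-0.199,1.734],[0,0,0],85],
    [[-1.34,-0.199,1.734],[0,0,0],85],
    [[-1.34,-0.199,1.734],[0,0,0],85],
  ],
)

```text
t: 10.72
tool_pos: [0.4628, 0.1887, 0.1663]
ee_rot: [-0.191, 0.838, -0.438, 0.263]
contact_force: [-0.1, 0.6, 0.0]
gripper_width: 0.0849
finger_force: 0.0
```

```bash
python3 - <<'E'
from h import *
a=imaging.grab_frame("top");b=imaging.grab_frame("scene")
o=np.zeros((600,800,3),np.uint8)
o[:,:400]=cv2.resize(a[130:280,150:250],(400,600),interpolation=2)
o[:600,400:]=cv2.resize(b[115:235,290:370],(400,600),interpolation=2)
cv2.imwrite("pics/w1.png",o[:,:,::-1])
s=status.get_state();print(s["tool_pos"],s["qpos"].round(3))
E
```

```text
[0.46281269 0.18870228 0.16633649] [ 0.528 -0.135 -0.853  0.225 -0.231 -1.72 ]
```

View pics/w1.png

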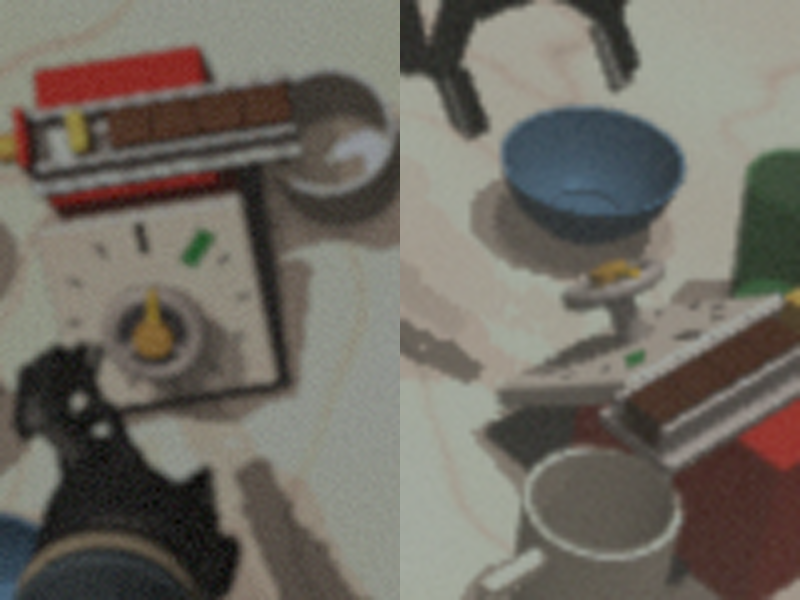

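The mug stands upright under the trough's open end, with its rim centred at about (332,134) in the left half. The pointer is slightly clockwise of the tick, and the open fingers flank the wheel. Next I approach along the wheel axis and close.

>>> move_arm(
  motion=[
    [[0,0,0],[15,2,-19],85],
    [[0,0,0],[30,4,-38],85],
    [[0,0,0],[44,6,-56],85],
    [[0,0,0],[56,8,-71],85],
    [[0,0,0],[64,9,-81],85],
    [[0,0,0],[68,10,-86],85],
    [[0,0,0],[68,10,-86],85],
  ],
  force=40,
)

```text
t: 11.4
tool_pos: [0.5309, 0.1985, 0.079]
ee_rot: [-0.191, 0.838, -0.44, 0.262]
contact_force: [-1.0, -0.0, -0.0]
gripper_width: 0.0849
finger_force: 0.0
```

>>> move_arm(
  motion=[
    [[0,0,0],[0,0,0],50],
    [[0,0,0],[0,0,0],50],
    [[0,0,0],[0,0,0],50],
    [[0,0,0],[0,0,0],50],
    [[0,0,0],[0,0,0],50],
    [[0,0,0],[0,0,0],50],
  ],
  force=40,
)

```text
t: 11.9
tool_pos: [0.53, 0.1984, 0.0809]
ee_rot: [-0.192, 0.838, -0.438, 0.263]
contact_force: [-7.1, -1.9, 6.6]
gripper_width: 0.059
finger_force: 41.6
```

>>> move_arm(
  motion=[
    [[0.061,0.009,-0.079],[0,0,0],50],
    [[0.131,0.02,-0.17],[0,0,0],50],
    [[0.201,0.03,-0.26],[0,0,0],50],
    [[0.271,0.04,-0.351],[0,0,0],50],
    [[0.341,0.051,-0.441],[0,0,0],50],
    [[0.411,0.061,-0.532],[0,0,0],50],
    [[0.481,0.071,-0.623],[0,0,0],50],
    [[0.551,0.082,-0.713],[0,0,0],50],
    [[0.621,0.092,-0.804],[0,0,0],50],
    [[0.691,0.103,-0.894],[0,0,0],50],
    [[0.761,0.113,-0.985],[0,0,0],50],
    [[0.831,0.124,-1.076],[0,0,0],50],
    [[0.901,0.134,-1.166],[0,0,0],50],
    [[0.971,0.144,-1.257],[0,0,0],50],
    [[1.0505,0.156,-1.359],[0,0,0],50],
  ],
)

```text
t: 13.15
tool_pos: [0.5292, 0.1987, 0.0804]
ee_rot: [0.324, -0.212, 0.922, -0.025]
contact_force: [-9.3, -0.9, 5.5]
gripper_width: 0.0584
finger_force: 41.8
```

>>> move_arm(
  motion=[
    [[0.061,0.009,-0.079],[0,0,0],50],
    [[0.131,0.02,-0.17],[0,0,0],50],
    [[0.201,0.03,-0.26],[0,0,0],50],
    [[0.271,0.04,-0.351],[0,0,0],50],
    [[0.341,0.051,-0.441],[0,0,0],50],
    [[0.411,0.061,-0.532],[0,0,0],50],
    [[0.481,0.071,-0.623],[0,0,0],50],
    [[0.551,0.082,-0.713],[0,0,0],50],
    [[0.621,0.092,-0.804],[0,0,0],50],
    [[0.691,0.103,-0.894],[0,0,0],50],
    [[0.761,0.113,-0.985],[0,0,0],50],
    [[0.831,0.124,-1.076],[0,0,0],50],
    [[0.901,0.134,-1.166],[0,0,0],50],
    [[0.971,0.144,-1.257],[0,0,0],50],
    [[1.0505,0.156,-1.359],[0,0,0],50],
    [[1.0505,0.156,-1.359],[0,0,0],50],
  ],
)

```text
t: 14.48
tool_pos: [0.5296, 0.1996, 0.0808]
ee_rot: [0.23, 0.562, 0.76, 0.231]
contact_force: [-8.8, 3.7, 3.7]
gripper_width: 0.0586
finger_force: 41.8
```

```bash
python3 - <<'E'
from h import *
a=imaging.grab_frame("top");b=imaging.grab_frame("scene")
o=np.zeros((600,800,3),np.uint8)
o[:,:400]=cv2.resize(a[130:280,150:250],(400,600),interpolation=2)
o[:600,400:]=cv2.resize(b[135:255,290:370],(400,600),interpolation=2)
cv2.imwrite("pics/w2.png",o[:,:,::-1])
s=status.get_state();print(s["tool_pos"],s["qpos"].round(3),s["contact_force"],s["wrist_torque"],s["finger_force"])
E
```

```text
[0.52958487 0.19961953 0.08075378] [ 0.463  0.135 -0.902 -0.107 -0.189  1.666] [-9.79320782  3.81997241  2.56490172] [0.62075939 1.15315923 0.42069252] 41.76758408546448
```

View pics/w2.png

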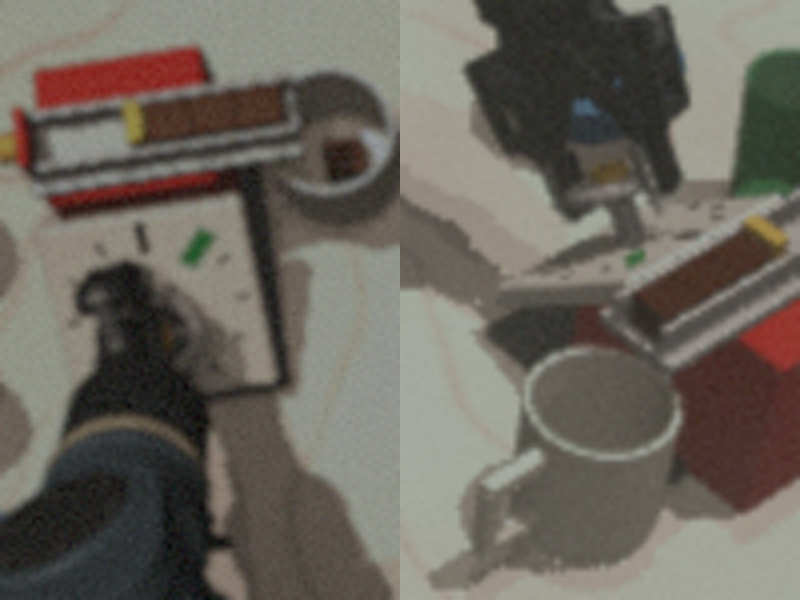

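One block lies in the mug (at (347,157) in the left half). I release, back off along the axis and rewind the wrist.

>>> move_arm(
  motion=[
    [[0,0,0],[0,0,0],85],
    [[0,0,0],[0,0,0],85],
    [[0,0,0],[0,0,0],85],
    [[0,0,0],[0,0,0],85],
    [[0,0,0],[-10,-1,13],85],
    [[0,0,0],[-30,-4,38],85],
    [[0,0,0],[-50,-7,63],85],
    [[0,0,0],[-68,-10,86],85],
    [[-1.05,-0.156,1.359],[-68,-10,86],85],
    [[-1.05,-0.156,1.359],[-68,-10,86],85],
    [[-1.05,-0.156,1.359],[-68,-10,86],85],
    [[-1.05,-0.156,1.359],[-68,-10,86],85],
    [[-1.05,-0.156,1.359],[-68,-10,86],85],
    [[-1.05,-0.156,1.359],[-68,-10,86],85],
    [[-1.05,-0.156,1.359],[-68,-10,86],85],
    [[-1.05,-0.156,1.359],[-68,-10,86],85],
    [[-1.05,-0.156,1.359],[-68,-10,86],85],
    [[-1.05,-0.156,1.359],[-68,-10,86],85],
    [[-1.05,-0.156,1.359],[-68,-10,86],85],
    [[-1.05,-0.156,1.359],[-68,-10,86],85],
  ],
)

```text
t: 16.25
tool_pos: [0.4628, 0.1886, 0.1664]
ee_rot: [0.326, -0.113, 0.939, 0.009]
contact_force: [-0.1, 0.6, 0.3]
gripper_width: 0.085
finger_force: 0.0
```

>>> move_arm(
  motion=[
    [[-1.12,-0.166,1.45],[0,0,0],85],
    [[-1.12,-0.166,1.45],[0,0,0],85],
    [[-1.12,-0.166,1.45],[0,0,0],85],
    [[-1.12,-0.166,1.45],[0,0,0],85],
    [[-1.12,-0.166,1.45],[0,0,0],85],
    [[-1.12,-0.166,1.45],[0,0,0],85],
    [[-1.12,-0.166,1.45],[0,0,0],85],
    [[-1.12,-0.166,1.45],[0,0,0],85],
    [[-1.12,-0.166,1.45],[0,0,0],85],
    [[-1.12,-0.166,1.45],[0,0,0],85],
    [[-1.12,-0.166,1.45],[0,0,0],85],
    [[-1.12,-0.166,1.45],[0,0,0],85],
    [[-1.12,-0.166,1.45],[0,0,0],85],
    [[-1.12,-0.166,1.45],[0,0,0],85],
    [[-1.12,-0.166,1.45],[0,0,0],85],
    [[-1.12,-0.166,1.45],[0,0,0],85],
  ],
)

```text
t: 17.58
tool_pos: [0.4628, 0.1886, 0.1664]
ee_rot: [-0.204, 0.815, -0.48, 0.253]
contact_force: [0.0, -0.9, -0.1]
gripper_width: 0.0849
finger_force: 0.0
```

```bash
cat > ptr.py <<'E'
from h import *
n=np.array([-.609,-.0905,.788]);W=np.array([.5175,.197,.097]);yw=np.array([-.1475,.989,0]);xw=np.cross(yw,n)
def pl(px,h):
    o,d=ray("top",px);C=W+n*h; p=o+d*(((C-o)@n)/(d@n))-C; return np.array([p@xw,p@yw])*1000
def meas(bgr):
    hsv=cv2.cvtColor(bgr,cv2.COLOR_BGR2HSV)
    def pts(lo,hi):
        m=cv2.inRange(hsv,lo,hi); v,u=np.nonzero(m[180:240,155:225]); return np.c_[u+155,v+180]
    y=np.array([pl(p,10) for p in pts((14,90,100),(32,255,255))]); y=y[np.hypot(*(y).T)<35]
    g=np.array([pl(p,-34) for p in pts((45,80,30),(85,255,255))]); g=g[np.hypot(*g.T)<70]
    # knob head = bulk (median); pointer = farthest points from it
    r=np.hypot(*y.T); far=y[r>np.percentile(r,75)].mean(0)
    ang=lambda v:np.arctan2(-v[1],v[0])
    print("yellow n",len(y),"centroid",y.mean(0).round(1),"far",far.round(1),"ang",ang(far).round(3),"ang rel centroid",ang(far-y.mean(0)).round(3),"green",g.mean(0).round(1),ang(g.mean(0)).round(3))
E
python3 - <<'E'
from ptr import *
meas(cv2.imread("pics/top0.png"))
f=imaging.grab_frame("top")[:,:,::-1].copy();cv2.imwrite("pics/t3.png",f);meas(f)
s=status.get_state();print(s["tool_pos"],s["qpos"].round(3))
E
```

```text
Traceback (most recent call last):
  File "ptr.py", line 12, in meas
    r=np.hypot(*y.T); far=y[r>np.percentile(r,75)].mean(0)
                              ~~~~~~~~~~~~~^^^^^^
IndexError: index -1 is out of bounds for axis 0 with size 0
```

```bash
sed -i 's/(14,90,100)/(14,90,70)/; s/(45,80,30)/(45,70,30)/' ptr.py; python3 - <<'E'
import cv2
h=cv2.cvtColor(cv2.imread("pics/top0.png"),cv2.COLOR_BGR2HSV);print(h[202:218,186:191].tolist());print(h[190:194,198:201].tolist())
from ptr import *
print(pl((188.25,213.5),8),pl((199,192),-34))
try: meas(cv2.imread("pics/top0.png"))
except Exception as e: print(e)
f=imaging.grab_frame("top")[:,:,::-1].copy();cv2.imwrite("pics/t3.png",f);meas(f)
E
```

```text
[[[19, 53, 115], [20, 85, 114], [19, 89, 112], [19, 58, 109], [15, 42, 108]], [[18, 73, 123], [21, 120, 121], [21, 123, 116], [19, 80, 108], [20, 44, 105]], [[20, 79, 116], [21, 136, 116], [22, 144, 113], [19, 87, 106], [11, 40, 103]], [[21, 94, 103], [22, 153, 113], [22, 162, 110], [19, 100, 99], [15, 40, 89]], [[23, 112, 91], [23, 158, 108], [22, 153, 112], [20, 119, 92], [15, 51, 70]], [[21, 120, 81], [22, 160, 105], [22, 161, 111], [19, 162, 88], [20, 66, 58]], [[22, 148, 79], [23, 168, 108], [22, 168, 114], [23, 161, 84], [17, 88, 52]], [[21, 130, 94], [22, 149, 116], [22, 176, 116], [21, 164, 92], [14, 99, 62]], [[19, 156, 98], [21, 153, 112], [22, 163, 117], [20, 158, 100], [20, 136, 71]], [[18, 145, 111], [18, 146, 119], [19, 153, 118], [21, 161, 103], [18, 152, 94]], [[18, 148, 117], [18, 156, 119], [17, 153, 117], [17, 148, 114], [18, 148, 107]], [[19, 151, 118], [18, 148, 121], [18, 160, 118], [18, 163, 117], [18, 154, 116]], [[18, 156, 118], [19, 141, 121], [19, 159, 114], [17, 148, 119], [18, 145, 118]], [[19, 158, 116], [17, 140, 120], [18, 161, 111], [18, 154, 111], [1
[... 610 characters left out ...]
ar=y[r>np.percentile(r,75)].mean(0)
                              ~~~~~~~~~~~~~^^^^^^
    return _quantile_unchecked(
        a, q, axis, out, overwrite_input, method, keepdims, weights)
    return _ureduce(a,
                    func=_quantile_ureduce_func,
    ...<5 lines>...
                    overwrite_input=overwrite_input,
                    method=method)
    r = func(a, **kwargs)
    result = _quantile(arr,
                       quantiles=q,
    ...<2 lines>...
                       out=out,
                       weights=wgt)
    slices_having_nans = np.isnan(arr[-1, ...])
                                  ~~~^^^^^^^^^
IndexError: index -1 is out of bounds for axis 0 with size 0
```

```bash
python3 - <<'E'
from ptr import *
o,d=ray("top",(188.25,213.5));C=W+n*.008;print(o,d,C,n,(C-o)@n,d@n)
E
sed -i 's/W+n\*h;/W+n*h\/1000;/' ptr.py
python3 - <<'E'
from ptr import *
meas(cv2.imread("pics/top0.png"))
f=imaging.grab_frame("top")[:,:,::-1].copy();cv2.imwrite("pics/t3.png",f);meas(f)
E
```

```text
[ 0.26634885 -0.01896454  1.20445044] [ 0.22045686  0.18945905 -0.97567943] [0.512628 0.196276 0.103304] [-0.609  -0.0905  0.788 ] -1.0371666689702936 -0.9202396630369962
yellow n 105 centroid [ 6.1 -1.6] far [20.1 -4.3] ang 0.211 ang rel centroid 0.187 green [ 34.5 -31.1] 0.734
yellow n 104 centroid [-1.7  0.9] far [-8.4  4.6] ang -2.641 ang rel centroid -2.635 green [ 34.  -30.8] 0.736
```

>>> move_arm(
  motion=[
    [[0,0,0],[15,2,-19],85],
    [[0,0,0],[30,4,-38],85],
    [[0,0,0],[44,6,-56],85],
    [[0,0,0],[56,8,-71],85],
    [[0,0,0],[64,9,-81],85],
    [[0,0,0],[68,10,-86],85],
    [[0,0,0],[68,10,-86],50],
    [[0,0,0],[68,10,-86],50],
    [[0,0,0],[68,10,-86],50],
    [[0,0,0],[68,10,-86],50],
    [[0,0,0],[68,10,-86],50],
    [[0,0,0],[68,10,-86],50],
  ],
  force=40,
)

```text
t: 18.68
tool_pos: [0.5302, 0.1985, 0.0806]
ee_rot: [-0.205, 0.814, -0.482, 0.252]
contact_force: [-5.8, -2.1, 4.1]
gripper_width: 0.0587
finger_force: 45.0
```

>>> move_arm(
  motion=[
    [[0.061,0.009,-0.079],[0,0,0],50],
    [[0.131,0.02,-0.17],[0,0,0],50],
    [[0.201,0.03,-0.26],[0,0,0],50],
    [[0.271,0.04,-0.351],[0,0,0],50],
    [[0.341,0.051,-0.441],[0,0,0],50],
    [[0.411,0.061,-0.532],[0,0,0],50],
    [[0.481,0.071,-0.623],[0,0,0],50],
    [[0.551,0.082,-0.713],[0,0,0],50],
    [[0.621,0.092,-0.804],[0,0,0],50],
    [[0.691,0.103,-0.894],[0,0,0],50],
    [[0.761,0.113,-0.985],[0,0,0],50],
    [[0.831,0.124,-1.076],[0,0,0],50],
    [[0.901,0.134,-1.166],[0,0,0],50],
    [[0.971,0.144,-1.257],[0,0,0],50],
    [[1.0505,0.156,-1.359],[0,0,0],50],
  ],
)

```text
t: 19.93
tool_pos: [0.5296, 0.1988, 0.0801]
ee_rot: [0.325, -0.164, 0.931, -0.008]
contact_force: [-8.5, 1.9, 3.6]
gripper_width: 0.0588
finger_force: 45.4
```

>>> move_arm(
  motion=[
    [[0.061,0.009,-0.079],[0,0,0],50],
    [[0.131,0.02,-0.17],[0,0,0],50],
    [[0.201,0.03,-0.26],[0,0,0],50],
    [[0.271,0.04,-0.351],[0,0,0],50],
    [[0.341,0.051,-0.441],[0,0,0],50],
    [[0.411,0.061,-0.532],[0,0,0],50],
    [[0.481,0.071,-0.623],[0,0,0],50],
    [[0.551,0.082,-0.713],[0,0,0],50],
    [[0.621,0.092,-0.804],[0,0,0],50],
    [[0.691,0.103,-0.894],[0,0,0],50],
    [[0.761,0.113,-0.985],[0,0,0],50],
    [[0.831,0.124,-1.076],[0,0,0],50],
    [[0.901,0.134,-1.166],[0,0,0],50],
    [[0.961,0.143,-1.244],[0,0,0],50],
    [[0.993,0.1475,-1.284],[0,0,0],50],
    [[0.993,0.1475,-1.284],[0,0,0],50],
    [[0.993,0.1475,-1.284],[0,0,0],50],
  ],
)

```text
t: 21.35
tool_pos: [0.5299, 0.1996, 0.0804]
ee_rot: [0.23, 0.563, 0.759, 0.232]
contact_force: [-8.3, 3.3, 2.9]
gripper_width: 0.0585
finger_force: 45.3
```

>>> move_arm(
  motion=[
    [[0,0,0],[0,0,0],85],
    [[0,0,0],[0,0,0],85],
    [[0,0,0],[0,0,0],85],
    [[0,0,0],[0,0,0],85],
    [[0,0,0],[-10,-1,13],85],
    [[0,0,0],[-30,-4,38],85],
    [[0,0,0],[-50,-7,63],85],
    [[0,0,0],[-68,-10,86],85],
    [[0,0,0],[-90,-13,114],85],
    [[0,0,0],[-90,-13,114],85],
  ],
)

```text
t: 22.18
tool_pos: [0.4398, 0.1858, 0.1995]
ee_rot: [0.232, 0.563, 0.758, 0.234]
contact_force: [1.6, 0.3, 0.5]
gripper_width: 0.0852
finger_force: 0.0
```

```bash
python3 - <<'E'
from ptr import *
f=imaging.grab_frame("top")[:,:,::-1].copy();cv2.imwrite("pics/t4.png",f)
try: meas(f)
except Exception as e: print(e)
s=status.get_state();print(s["t"],s["tool_pos"],s["qpos"].round(3))
hsv=cv2.cvtColor(f,cv2.COLOR_BGR2HSV)
for nm,(x,y,w,h) in dict(trough=(176,145,50,25),mug=(225,148,26,32)).items():
    m=cv2.inRange(hsv[y:y+h,x:x+w],(0,60,20),(20,200,120))
    for c in cv2.findContours(m,0,1)[0]:
        if cv2.contourArea(c)>12: print(nm,cv2.contourArea(c),np.add(cv2.boundingRect(c),(x,y,0,0)))
E
```

```text
yellow n 113 centroid [ 5.3 -4. ] far [ 17.3 -13. ] ang 0.645 ang rel centroid 0.645 green [ 34.6 -31.4] 0.737
22.2333 [0.4409738  0.18633611 0.19805151] [ 0.558 -0.221 -0.821  0.341 -0.248  1.754]
trough 186.0 [199 151  26  13]
mug 114.0 [229 161  17  14]
```

```bash
python3 - <<'E'
from ptr import *
for nm in("top0","t3","t4"):
    hsv=cv2.cvtColor(cv2.imread(f"pics/{nm}.png"),cv2.COLOR_BGR2HSV)
    m=cv2.inRange(hsv[195:235,165:215],(14,95,70),(32,255,255));v,u=np.nonzero(m)
    hue=hsv[v+195,u+165,0].astype(float);w=hsv[v+195,u+165,1].astype(float)
    P=np.array([pl((a+165,b+195),10) for a,b in zip(u,v)])
    k=np.hypot(*P.T)<35;P,hue=P[k],hue[k]
    q=P[hue>=20.5];kn=P[hue<20]
    l=cv2.fitLine(q.astype(np.float32),cv2.DIST_HUBER,0,.01,.01).ravel()
    print(nm,len(q),"line ang",np.arctan2(-l[1],l[0]).round(3),"mean",q.mean(0).round(1),"max r",np.hypot(*q.T).max().round(1),"knob",kn.mean(0).round(1))
E
```

```text
top0 23 line ang 0.102 mean [19.3 -4. ] max r 29.8 knob [ 1.6 -0.7]
t3 8 line ang 0.27 mean [-16.4   7.4] max r 23.2 knob [ 1.  -0.3]
t4 23 line ang 0.674 mean [ 16.7 -14.3] max r 31.2 knob [ 2.  -0.7]
```

```bash
python3 - <<'E'
from ptr import *
from scipy.spatial.transform import Rotation as R
s=status.get_state();q=R.from_quat(s["ee_rot"],scalar_first=True)
t=R.from_quat([0,.653,.757,0],scalar_first=True)
print((t*q.inv()).as_rotvec().round(4),s["tool_pos"].round(4),s["qvel"].round(3))
E
```

```text
[-0.0526  0.6694 -0.141 ] [0.441  0.1863 0.1981] [-0.014  0.076 -0.03  -0.083  0.01  -0.014]
```

>>> move_arm(
  motion=[
    [[0,0.1,0],[0,-10,25],35],
    [[0,0.2,0],[10,-40,45],35],
    [[-0.02,0.3,-0.05],[35,-70,50],35],
    [[-0.03,0.4,-0.08],[65,-95,50],35],
    [[-0.04,0.5,-0.1],[95,-120,45],35],
    [[-0.053,0.6,-0.14],[130,-140,40],35],
    [[-0.053,0.669,-0.141],[165,-146,30],35],
    [[-0.053,0.669,-0.141],[195,-146,20],35],
    [[-0.053,0.669,-0.141],[210,-146,0],35],
    [[-0.053,0.669,-0.141],[210,-146,0],35],
    [[-0.053,0.669,-0.141],[210,-146,0],35],
    [[-0.053,0.669,-0.141],[210,-146,0],35],
  ],
)

```text
t: 23.23
tool_pos: [0.6505, 0.0395, 0.1933]
ee_rot: [-0.002, 0.653, 0.758, -0.003]
contact_force: [-0.7, 0.1, 0.2]
gripper_width: 0.0348
finger_force: 0.0
```

```bash
python3 - <<'E'
from h import *
s=status.get_state();print(s["t"],s["tool_pos"].round(4),s["ee_rot"].round(4),s["qpos"].round(3))
E
```

```text
23.2333 [0.6505 0.0395 0.1933] [-0.0018  0.6528  0.7575 -0.0035] [ 0.062  0.478  0.252  1.352 -0.002  1.484]
```

>>> move_arm(
  motion=[
    [[0,0,0],[0,0,-40],35],
    [[0,0,0],[0,0,-78],35],
    [[0,0,0],[0,0,-110],35],
    [[0,0,0],[0,0,-130],35],
    [[0,0,0],[0,0,-144],35],
    [[0,0,0],[0,0,-144],35],
    [[0,0,0],[0,0,-144],5],
    [[0,0,0],[0,0,-144],5],
    [[0,0,0],[0,0,-144],5],
    [[0,0,0],[0,0,-144],5],
    [[0,0,0],[0,0,-144],5],
    [[0,0,0],[0,0,-144],5],
  ],
  force=120,
)

```text
t: 24.23
tool_pos: [0.6517, 0.0397, 0.0527]
ee_rot: [-0.0, 0.653, 0.758, -0.002]
contact_force: [-2.9, -0.7, 7.5]
gripper_width: 0.0075
finger_force: 115.1
```

>>> move_arm(
  motion=[
    [[0,0,0],[0,0,3],5],
    [[0,0,0],[0,-2,8],5],
    [[0,0,0],[0,-10,10],5],
    [[0,0,0],[0,-25,10],5],
    [[0,0,0],[0,-45,10],5],
    [[0,0,0],[0,-65,12],5],
    [[0,0,0],[0,-85,20],5],
    [[0,0,0],[0,-100,30],5],
    [[0,0,0],[0,-110,40],5],
    [[0,0,0],[0,-115,45],5],
    [[0,0,0],[0,-115,45],5],
  ],
)

```text
t: 25.15
tool_pos: [0.6517, -0.0767, 0.0971]
ee_rot: [-0.0, 0.653, 0.757, -0.002]
contact_force: [0.6, 1.1, -3.3]
gripper_width: 0.0074
finger_force: 114.3
```

```bash
python3 - <<'E'
from h import *
s=status.get_state();print(s["t"],s["tool_pos"].round(4),s["contact_force"],s["wrist_torque"],s["qpos"].round(3))
b=imaging.grab_frame("scene");cv2.imwrite("pics/s5.png",b[:,:,::-1])
p=s["tool_pos"];c=np.array([p[0]-.147*.0595,p[1]+.989*.0595,0]);b0=p[2]-.0493
th=np.linspace(0,6.28,60)
for z in(b0+.085,b0):
    P=np.array([proj("scene",c+[.04*np.cos(t),.04*np.sin(t),z]) for t in th]);print(P.min(0).round(1),P.max(0).round(1))
g=cv2.cvtColor(b,cv2.COLOR_RGB2HSV);r=P.min(0).astype(int)
E
```

```text
25.15 [ 0.6517 -0.0767  0.0971] [ 0.56110239  1.12494952 -3.30315642] [-0.09230042 -0.04424207 -0.01786185] [-0.115  0.528  0.087  1.132 -0.004  1.308]
[274.3 206.3] [308.8 231.1]
[273.3 230.3] [305.7 255. ]
```

>>> move_arm(
  motion=[
    [[0,0,0],[-12,0,0],5],
    [[0,0,0],[-32,0,0],5],
    [[0,0,-0.03],[-55,-2,0],5],
    [[0,0,-0.07],[-78,-10,0],5],
    [[0,0,-0.12],[-96,-26,0],5],
    [[0,0,-0.17],[-106,-48,0],5],
    [[0,0,-0.22],[-110,-74,0],5],
    [[0,0,-0.27],[-112,-102,0],5],
    [[0,0,-0.32],[-112,-130,0],5],
    [[0,0,-0.36],[-112,-158,0],5],
    [[0,0,-0.39],[-112,-186,0],5],
    [[0,0,-0.4],[-112,-212,0],5],
    [[0,0,-0.4],[-112,-234,0],5],
    [[0,0,-0.4],[-112,-248,0],5],
    [[0,0,-0.4],[-112,-256,0],5],
    [[0,0,-0.4],[-112,-256,0],5],
    [[0,0,-0.4],[-112,-256,0],5],
  ],
)

```text
t: 26.62
tool_pos: [0.5387, -0.3303, 0.0949]
ee_rot: [-0.002, 0.79, 0.613, -0.003]
contact_force: [0.8, 0.0, -2.9]
gripper_width: 0.0072
finger_force: 114.3
```

>>> move_arm(
  motion=[
    [[0,0,0],[0,0,-6],5],
    [[0,0,0],[0,0,-13],5],
    [[0,0,0],[0,0,-19],5],
    [[0,0,0],[0,0,-23],5],
    [[0,0,0],[0,0,-25],5],
    [[0,0,0],[0,0,-27],5],
    [[0,0,0],[0,0,-28],5],
    [[0,0,0],[0,0,-28],5],
    [[0,0,0],[0,0,-28],5],
  ],
)

```text
t: 27.37
tool_pos: [0.5387, -0.3316, 0.0694]
ee_rot: [-0.001, 0.79, 0.613, -0.002]
contact_force: [-7.1, 0.3, 15.8]
gripper_width: 0.0075
finger_force: 117.0
```

```bash
python3 - <<'E'
from h import *
s=status.get_state();print(s["t"],s["tool_pos"].round(4),s["contact_force"],s["wrist_torque"],s["gripper_width"])
E
```

```text
27.3667 [ 0.5387 -0.3316  0.0694] [-7.12240474  0.27158399 15.83718563] [0.61551845 1.35034463 0.1025518 ] 0.007515958531714334
```

>>> move_arm(
  motion=[
    [[0,0,0],[0,0,1],5],
    [[0,0,0],[0,0,1],30],
    [[0,0,0],[0,0,1],30],
    [[0,0,0],[0,0,1],30],
    [[0,0,0],[0,0,1],30],
    [[0,0,0],[0,0,1],30],
    [[0,0,0],[0,0,12],30],
    [[0,0,0],[0,0,40],30],
    [[0,0,0],[0,0,80],30],
    [[0,0,0],[0,0,120],30],
    [[0,0,0],[-35,0,140],30],
    [[0,0,0],[-75,0,150],30],
    [[0,0,0],[-115,0,150],30],
    [[0,0,0],[-155,0,150],30],
    [[0,0,0],[-195,0,150],30],
    [[0,0,0],[-235,0,150],30],
    [[0,0,0],[-235,0,150],30],
  ],
)

```text
t: 28.78
tool_pos: [0.2981, -0.33, 0.2184]
ee_rot: [-0.002, 0.791, 0.612, -0.003]
contact_force: [0.7, -0.4, 0.4]
gripper_width: 0.0298
finger_force: 0.0
```

```bash
python3 - <<'E'
from h import *
a=imaging.grab_frame("top");b=imaging.grab_frame("scene")
o=np.zeros((600,800,3),np.uint8)
o[:,:500]=cv2.resize(a[142:262,355:455],(500,600),interpolation=2)
o[:250,500:]=cv2.resize(b[225:325,100:220],(300,250),interpolation=2)
o[260:500,500:]=cv2.resize(a[145:225,150:250],(300,240),interpolation=2)
cv2.imwrite("pics/f1.png",o[:,:,::-1]);cv2.imwrite("pics/t6.png",a[:,:,::-1])
s=status.get_state();print(s["t"],s["tool_pos"])
E
```

```text
28.8833 [ 0.30275174 -0.33157443  0.21857938]
```

View pics/f1.png

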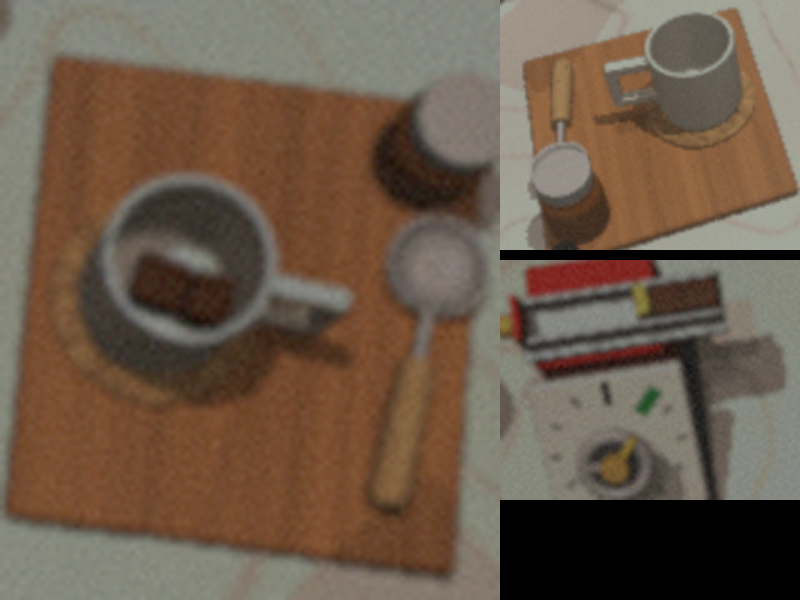

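The mug stands upright on the coaster with two blocks inside (rim centre about (190,260) in the left panel). Two blocks remain in the trough, and the pointer is at the green mark. Now I check the centring.

```bash
python3 - <<'E'
from h import *
print("mug",onz("top",(355+190/5,142+260/5),.102),"coaster",onz("top",(386.4,202.1),.017))
E
```

```text
mug [ 0.55191928 -0.27409267  0.102     ] coaster [ 0.5536681  -0.27613996  0.017     ]
```

The mug is about 3 mm off the coaster's centre, so I hand in the job.

```bash
python3 -c "
from plant import env
print(env.job_done())"
```

```text
the job is handed in; nothing more can be done
None
```

The job is handed in: the mug stands upright on the coaster, about 3 mm off centre, with two blocks in it; the wheel was let go at the green mark on its second pass (about 6.9–7.0 rad), the last two blocks are still in the trough, and the clock read about 29 s of the 72 s allowed.

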